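Take the grease filter out of the fume extractor for washing

ROBOT

A 6-joint arm with a two-finger parallel gripper is mounted at the origin on a cart in front of the work surface, level with it; the furniture and walls round the work are solid. World frame = base frame: x ahead of the robot, y to its left, z up, the work surface at z = 0. Lengths are in m, angles in rad, forces in N, time in s.
With the tool pointing down it reaches from about 0.325 to 0.9 m from the base axis. Payload 6.1 kg.
Tool frame: the origin (TCP) lies midway between the tips of the shut fingers; the grasp point (between the pads) lies 19 mm behind it; z points along the fingers, y is the line along which they close (so a half turn about z gives the same grasp; the last joint's range is limited). The gripper opens to 85 mm and grips with 20 to 120 N. Pads are 22 mm wide; open, the fingers measure 114 mm over their backs; the gripper's body (76 mm by 85 mm) begins 54 mm behind the grasp point. The pads swing forward as they close: fully open they stand 13 mm farther back than shut.
Start: joints at [1.186, 0.22, 1.526, -0, 1.395, -0.126], TCP at [0.16, 0.604, 0.231] pointing down, gripper open.
Joint ranges: [-2.98, 2.98], [-0.91, 2.08], [0.09, 2.57], [-1.24, 4.39], [0.2, 2.65], [-2.68, 2.68]. Speed limits (rad/s): [2.57, 2.57, 3.01, 3.14, 3.14, 3.14].

INTERFACE

Orientations are given as [roll, pitch, yaw] about the fixed x, y, z axes, in that order (R = Rz(yaw) Ry(pitch) Rx(roll)).
In Python, from plant import manip, kin, eyes, finder, monitor gives the robot as it stands. Calls block until the motion is done:
- manip.movep(position, orientation): joint-space move of the TCP to a pose.
- manip.move_l(position, feed=0.15, rotation=None, max_force=None): straight line of the TCP; rotation=None keeps the orientation; feed is the mean speed in m/s. With max_force (N) it stops when the force on the tool has changed by that much, and returns True; else False.
- manip.set_joints(angles): joint-space move.
- manip.gripper_to(opening, f_grip=None): finger opening in m; f_grip is the grip in N (None keeps the last); returns when the fingers have stopped.
- manip.hold(seconds).
- kin.inverse_kinematics(position, orientation): joint angles nearest the present ones, or None.
- eyes.get_image(name): name is "scene" or "top"; returns (picture, depth): 420x560x3 uint8, red, green, blue; 420x560 float32, m along the optical axis (not along the pixel's ray), 0 where there is no reading.
- eyes.get_calibration(name): a dict with "intrinsics" (3x3 intrinsics, pixels), "dist_coeffs" ([k1, k2, p1, p2, k3] as OpenCV has them; the pictures are not rectified), "world_from_camera" (4x4, takes a point from camera to world coordinates). Camera axes: x right, y down, z forward; pixel columns grow to the right and rows downward; lengths in m; the calibration is good to about 2 mm. A picture is of the moment at which its call begins. get_calibration takes no time and is no camera call.
A pose or a line that the arm cannot do raises manip.Unreachable and nothing moves.
- manip.job_done(): hands the job in; it is judged then, once.
Trained networks look in the newest picture that a camera, given by its name, has taken for a name from the list of things; names that differ only in an ending like _2 or _b are one class to them, and where a whole thing is asked for, a point or a joint stands for the part that bears it (a point fixed in the world has none). Each returns a list of dicts, best first, with "confidence" (0 to 1); they miss things now and then, are a little off and sometimes report something else, mostly with a low value. They report only what shows in the picture. A call takes as long as a camera call.
- finder.silhouettes(target, camera): "region" (420x560 bool, what is visible of it) and "uv" ([column, row] in pixels, amid what is visible of it).
Readings, each from a call of its own:
- monitor.read_time_s(): time.
- monitor.read_q(): joint angles.
- monitor.read_joint_velocities(): joint speeds.
- monitor.read_joint_torque(): joint torques, N m.
- monitor.read_eef_pos(): TCP position.
- monitor.read_tcp_rot(): TCP orientation.
- monitor.read_ft_force(): force on the tool from outside, world axes, zero at the start.
- monitor.read_torque(): the same for the moment, N m.
- monitor.read_opening(): finger opening in m.
- monitor.read_grasp_force(): force on a finger pad.
Only numpy, scipy, OpenCV 4.12 (cv2) and the standard library are available. Lean on these libraries where they do the work, as an engineer would, in place of code of your own. Each camera call takes 0.05 s, during which the arm holds its last target. There are 200 camera calls.

TASK

The grease filter of the worktop fume extractor is due for a wash: turn the two red turn buttons aside until they no longer cover the filter, then lift the filter out by its black handle and lay it flat in the white wash tray, handle up. Set it down gently rather than dropping it, leave the buttons turned aside, and do not shove or knock over the things standing around.

Things in the scene. Friction and masses are not known exactly. Their poses are not given: they have to be found in the camera images.
- extractor: low grey metal fume extractor, 182 (x) x 222 (y) x 50 (z) mm, fixed, yaw within 0.3 rad, left or right of the robot's middle (tray on the other side); origin: centre of its underside, z up. In its top is an opening 126 (x) x 166 (y) mm with a ledge 42 mm above the underside, on which the filter lies. A red turn button on each end rail, at x = 0, y = +95 (left) and -95 mm (right).
- filter: steel baffle filter, flat panel 120 (x) x 160 (y) x 8 (z) mm, 0.2 to 0.45 kg, black bow handle on top; origin: centre of its underside, z up. It lies in the extractor's opening, top level with the housing's top, 3 mm play all round, held down by the ends of the two buttons (2 mm above it); it comes straight up once both are aside.
- filter_handle (a point): middle of the grip bar of the filter's handle, on the bar's axis, 40 mm above the filter's underside (27 mm clear under the bar); the bar is a round rod 10 mm thick, 60 mm long along the filter's y, over the panel's middle. Axes as the filter's.
- button_left (a joint): angle of the left (+y of the extractor) turn button about its upright screw, rad, positive anticlockwise from above, range -1.6 to 1.6. At 0 it points along the extractor's y, one end over the filter; at +-1.57 it lies along the rail. Clears the filter beyond about 1.1 either way. Starts between -0.4 and 0.4; turns with slight friction (0.03 N m), stays where left.
- button_right (a joint): turn angle of the right (-y of the extractor) red turn button; same values, range and behaviour as the left one.
- button_left_grip (a point): on the left button's screw axis, mid-height of its upright grip fin, 65 mm above the extractor's underside. Button: red round-ended plate 14 (x) x 48 (y) x 4 mm, underside 2 mm above the housing's top, carrying a fin 10 (x) x 32 (y) x 18 (z) mm, 9 mm below to 9 mm above this point. Axes turn with the button (those of the extractor at joint value 0).
- button_right_grip (a point): the same point of the right button; same shape and sizes.
- tray: white plastic open wash tray, 170 (x) x 210 (y) x 35 (z) mm, walls and floor 5 mm (inside 160 x 200 mm), 0.7 kg, loose, yaw within 0.3 rad; origin: centre of its underside, z up. The filter fits only with its long side along the tray's long side (y), with 20 mm to spare on each side.
- tray_in (a point): centre of the tray's inner floor, 5 mm above its underside; axes as the tray's. Wall cabinets hang over the back of the worktop (beyond about x = 0.53 m in the world, from about 0.5 m up): lift things no more than about 0.1 m, so that the wrist stays below and before them.
- washing_up_liquid: yellow washing-up-liquid bottle with red cap, 47 x 64 x 193 mm, loose, standing at the right; origin at the centre of its underside; leave alone.
- scrub_pad_pack: flat green pack of scrub pads, 49 x 100 x 18 mm, loose, lying at the left; origin at the centre of its underside; leave alone.
- spice_jar: glass spice jar with green cap, 46 x 46 x 106 mm, loose, standing behind the gap between extractor and tray; origin at the centre of its underside; leave alone.
- salt_shaker: grey-topped glass salt shaker, 44 x 44 x 90 mm, loose, standing in front of the gap between extractor and tray; origin at the centre of its underside; leave alone.

How it is judged:
By the outcome, as a careful person would: the job done as asked, in the order asked, and still so for the second after the job is handed in, with the robot touching nothing.
It also fails if it takes over 72 s, if anything falls off the work surface, if the arm or the gripper's body presses on something with over 40 N, if the wrist force passes 120 N, or if a joint passes its speed limit or range.

## Working session

There is one attempt and no reset: what is moved stays moved. The work goes in short steps, each a Python script; the robot and the scene stay as the last script left them, time stands still between calls to the robot, and variables do not carry over. Pictures are saved under pics/ and viewed, at most 10 in all, crops included, and the job is handed in when it is done.

```bash
ls; mkdir -p pics; cat > h.py <<'E'
import numpy as np, cv2
from plant import manip, kin, eyes, finder, monitor
def cloud(cam, depth):
    c=eyes.get_calibration(cam); K=np.array(c["intrinsics"],float); D=np.array(c["dist_coeffs"],float); T=np.array(c["world_from_camera"])
    v,u=np.mgrid[0:420,0:560]; p=cv2.undistortPoints(np.stack([u,v],-1).reshape(-1,1,2).astype(np.float64),K,D).reshape(420,560,2)
    P=np.dstack([p*depth[...,None],depth])
    W=P@T[:3,:3].T+T[:3,3]; W[depth<=0]=np.nan
    return W
E
python3 - <<'E'
from h import *
for c in("top","scene"):
    im,d=eyes.get_image(c); cv2.imwrite(f"pics/{c}0.png",im[...,::-1]); W=cloud(c,d); np.savez(f"{c}0.npz",im=im,W=W)
    print(c,eyes.get_calibration(c)["world_from_camera"])
    for n in ["extractor","filter","button_left","button_right","tray","filter_handle","washing_up_liquid","scrub_pad_pack","spice_jar","salt_shaker"]:
        for r in finder.silhouettes(n,c)[:3]:
            m=r["region"]; w=W[m]; w=w[~np.isnan(w[:,0])]
            print(n,round(r["confidence"],2),np.round(r["uv"]),m.sum(),np.round(np.median(w,0),3) if len(w) else None, np.round(np.percentile(w,98,axis=0),3) if len(w) else None)
E
```

```text
pics
plant.py
top [[-0.01555793 -0.98469997  0.17356243  0.28535162]
 [-0.99961407  0.01931312  0.01996805 -0.02489074]
 [-0.02301457 -0.17318479 -0.98462041  1.38315688]
 [ 0.          0.          0.          1.        ]]
extractor 0.73 [213. 242.] 1924 [0.471 0.215 0.05 ] [0.569 0.33  0.073]
filter 0.64 [207. 227.] 1689 [0.476 0.22  0.049] [0.539 0.298 0.086]
button_left 0.59 [180. 228.] 46 [0.472 0.312 0.07 ] [0.484 0.33  0.079]
button_right 0.39 [238. 226.] 32 [0.482 0.12  0.073] [0.489 0.137 0.078]
button_right 0.22 [277. 177.] 225 [ 0.641 -0.017  0.104] [0.668 0.006 0.111]
tray 0.88 [335. 234.] 3045 [ 0.452 -0.204  0.006] [ 0.533 -0.099  0.037]
filter_handle 0.62 [213. 228.] 1691 [0.477 0.22  0.049] [0.538 0.299 0.086]
washing_up_liquid 0.82 [418. 225.] 343 [ 0.468 -0.457  0.123] [ 0.489 -0.443  0.192]
scrub_pad_pack 0.8 [141. 235.] 363 [0.462 0.473 0.018] [0.487 0.52  0.024]
spice_jar 0.71 [278. 178.] 222 [ 0.64  -0.016  0.104] [0.668 0.006 0.111]
scene [[ 0.47994928 -0.4274126   0.76613782 -0.61946264]
 [-0.87728488 -0.22938133  0.42161053 -0.64505109]
 [-0.00446394 -0.8744728  -0.48505401  0.81173537]
 [ 0.          0.          0.          1.        ]]
extractor 0.75 [230. 223.] 1208 [0.459 0.127 0.049] [0.567 0.313 0.069]
filter 0.98 [216. 209.] 763 [0.477 0.196 0.052] [0.541 0.284 0.09 ]
button_right 0.62 [238. 210.] 91 [0.482 0.124 0.066] [0.491 0.144 0.078]
tray 0.82 [334. 263.] 3791 [ 0.456 -0.199  0.009] [ 0.537 -0.094  0.037]
filter_handle 0.8 [218. 210.] 692 [0.477 0.197 0.052] [0.539 0.274 0.087]
washing_up_liquid 0.66 [440. 264.] 1382 [ 0.459 -0.476  0.086] [ 0.477 -0.447  0.182]
washing_up_liquid 0.52 [236. 213.] 100 [0.481 0.127 0.065] [0.511 0.152 0.078]
spice_jar 0.65 [304. 209.] 511 [ 0.636 -0.02   0.062] [0.668 0.01  0.11 ]
salt_shaker 0.65 [250. 248.] 410 [0.364 0.004 0.049] [0.424 0.028 0.091]
```

```bash
python3 - <<'E'
from h import *
z=np.load("top0.npz"); im,W=z["im"],z["W"]; x,y,h=W[...,0],W[...,1],W[...,2]
cv2.imwrite("pics/t1.png",cv2.resize(im[150:300,110:440],None,fx=2.4,fy=2.4,interpolation=cv2.INTER_CUBIC)[...,::-1])
z2=np.load("scene0.npz"); cv2.imwrite("pics/s1.png",cv2.resize(z2["im"][160:330,110:480],None,fx=2.1,fy=2.1,interpolation=cv2.INTER_CUBIC)[...,::-1])
def rect(m,name):
    r=cv2.minAreaRect((W[m][:,:2]*1000).astype(np.float32)); print(name,m.sum(),[np.round(a,2) for a in r], np.median(h[m]).round(4))
box=(x>.3)&(x<.62)&(y>.05)&(y<.42)
rect(box&(h>.042)&(h<.058),"extr top")
tb=(x>.3)&(x<.6)&(y<-.06)&(y>-.36)
rect(tb&(h>.02)&(h<.045),"tray rim")
rect(tb&(h>.001)&(h<.010)&(im.min(-1)>150),"tray floor")
I=im.astype(int); red=(I[...,0]>110)&(I[...,1]<70)&(I[...,2]<70)
for n,m in(("L",box&red&(y>.22)),("R",box&red&(y<.22))):
    rect(m,n+"red"); rect(m&(h>.067),n+"fin")
m=box&(h>.077)&~red; rect(m,"bar")
for n,W2 in(("scene",z2["W"]),):
    X=W2;b=(X[...,0]>.3)&(X[...,0]<.62)&(X[...,1]>.05)&(X[...,1]<.42)
    I=z2["im"].astype(int); r2=(I[...,0]>110)&(I[...,1]<70)&(I[...,2]<70)
    for nm,m in(("bar",b&(X[...,2]>.079)&~r2),("Rfin",b&r2&(X[...,2]>.067)&(X[...,1]<.2)),("Lfin",b&r2&(X[...,2]>.067)&(X[...,1]>.25))):
        if m.sum()>3: print(n,nm,m.sum(),cv2.minAreaRect((X[m][:,:2]*1000).astype(np.float32)))
E
```

```text
extr top 3214 [array([479.22, 220.03]), array([182.53, 237.74]), np.float64(3.28)] 0.0498
tray rim 418 [array([ 450.09, -200.49]), array([209.08, 170.29]), np.float64(88.32)] 0.0339
tray floor 2323 [array([ 426.8 , -201.25]), array([223.18, 242.42]), np.float64(88.18)] 0.0052
Lred 0 [array([0., 0.]), array([0., 0.]), np.float64(0.0)] nan
Lfin 0 [array([0., 0.]), array([0., 0.]), np.float64(0.0)] nan
Rred 0 [array([0., 0.]), array([0., 0.]), np.float64(0.0)] nan
Rfin 0 [array([0., 0.]), array([0., 0.]), np.float64(0.0)] nan
bar 31413 [array([522.88, 214.58]), array([109.9, 329.2]), np.float64(0.02)] 0.8846
scene bar 4139 ((536.9705200195312, 208.21905517578125), (137.9491729736328, 331.1975402832031), 8.5056791305542)
scene Rfin 24 ((481.3262939453125, 124.33261108398438), (11.132341384887695, 31.982528686523438), 6.927309513092041)
  return _methods._mean(a, axis=axis, dtype=dtype,
  ret = ret.dtype.type(ret / rcount)
```

View pics/t1.png

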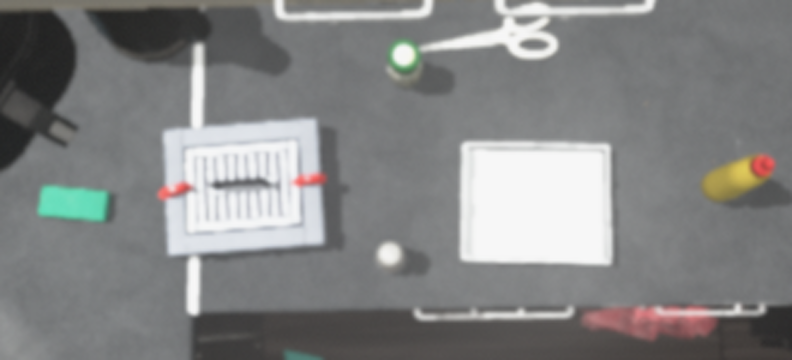

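View pics/s1.png

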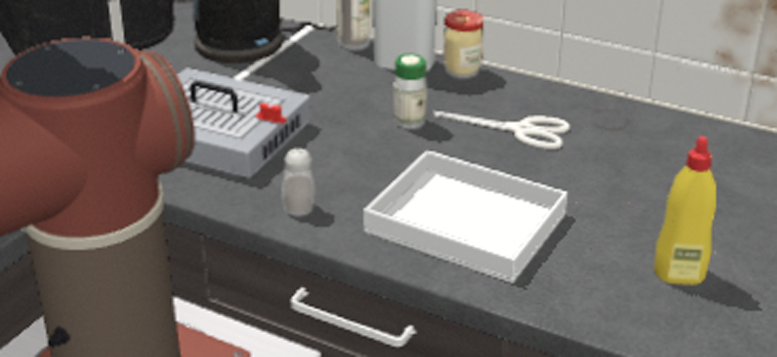

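```bash
python3 - <<'E'
from h import *
for cam in("top","scene"):
    z=np.load(cam+"0.npz"); im,W=z["im"],z["W"]; x,y,h=W[...,0],W[...,1],W[...,2]
    def rect(m,name):
        if m.sum()<4: print(cam,name,m.sum()); return
        r=cv2.minAreaRect((W[m][:,:2]*1000).astype(np.float32)); print(cam,name,m.sum(),[np.round(a,1) for a in r], (W[m].mean(0)*1000).round(1),"zmax",h[m].max().round(3))
    box=(x>.3)&(x<.62)&(y>.05)&(y<.42)&(h<.12)&(h>.03)
    I=im.astype(int); red=(I[...,0]-np.maximum(I[...,1],I[...,2])>50)
    rn=cv2.dilate(red.astype(np.uint8),np.ones((3,3)))>0
    rect(box&(h>.04)&(h<.056)&~rn,"extr top")
    for n,s in(("L",y>.22),("R",y<.22)):
        rect(box&red&s,n+"red"); rect(box&red&s&(h>.066),n+"fin")
    m=box&(h>.074)&~rn; rect(m,"bar")
    tb=(x>.3)&(x<.6)&(y<-.06)&(y>-.36)
    rect(tb&(h>.028)&(h<.045),"tray rim")
    # local minima check of salt shaker / jar
    rect((x>.33)&(x<.44)&(abs(y)<.06)&(h>.05)&(h<.12),"salt")
    rect((x>.58)&(x<.7)&(abs(y+.02)<.06)&(h>.06)&(h<.13),"jar")
E
```

```text
top extr top 3121 [array([479.7, 219.1]), array([183.4, 226. ]), np.float64(3.4)] [477.4 219.3  49.4] zmax 0.056
top Lred 53 [array([475.5, 317.1]), array([15.6, 47.2]), np.float64(19.9)] [472.9 314.2  65.6] zmax 0.082
top Lfin 29 [array([473.4, 316.1]), array([11.2, 30.3]), np.float64(17.3)] [472.3 315.8  72.9] zmax 0.082
top Rred 57 [array([486.7, 124.2]), array([15.9, 45.8]), np.float64(5.9)] [485.  122.3  65. ] zmax 0.079
top Rfin 30 [array([484.8, 123.8]), array([10.3, 28.1]), np.float64(10.6)] [483.8 124.   73.6] zmax 0.079
top bar 74 [array([479.4, 220.5]), array([10.9, 81.1]), np.float64(3.7)] [478.7 219.8  85.9] zmax 0.094
top tray rim 358 [array([ 450.1, -200.5]), array([209.1, 170.3]), np.float64(88.3)] [ 447.8 -198.4   34.4] zmax 0.043
top salt 102 [array([374.5,   7.4]), array([32.8, 35. ]), np.float64(88.9)] [374.1   7.6  80.3] zmax 0.093
top jar 192 [array([649.9, -15.9]), array([45.3, 44.8]), np.float64(83.4)] [646.4 -15.8  99. ] zmax 0.113
scene extr top 1330 [array([480.2, 218.7]), array([192.4, 223. ]), np.float64(3.9)] [481.6 184.4  51. ] zmax 0.056
scene Lred 0
scene Lfin 0
scene Rred 93 [array([483.6, 124.5]), array([17.4, 42.8]), np.float64(7.1)] [482.6 123.2  65.8] zmax 0.081
scene Rfin 44 [array([484., 124.]), array([17.5, 33. ]), np.float64(9.4)] [482.8 123.3  72.9] zmax 0.081
scene bar 80 [array([477.4, 217.8]), array([15.9, 76.4]), np.float64(1.2)] [477.9 216.9  85.2] zmax 0.091
scene tray rim 718 [array([ 451. , -198.3]), array([213.7, 181.2]), np.float64(88.3)] [ 444.8 -197.7   33.6] zmax 0.041
scene salt 207 [array([371.8,  10.8]), array([34.3, 33.2]), np.float64(81.9)] [367.6   6.6  72.6] zmax 0.094
scene jar 282 [array([648. , -13.9]), array([48.3, 48.3]), np.float64(5.7)] [641.3 -17.9  89.4] zmax 0.111
```

```bash
cat >> h.py <<'E'
E0=np.array([.4795,.2193]); YE=.060; TR=np.array([.450,-.2003]); YT=-.030
rot=lambda yaw:[np.pi,0,(yaw+np.pi)%(2*np.pi)-np.pi]
def ext(x,y): c,s=np.cos(YE),np.sin(YE); return E0+[c*x-s*y,s*x+c*y]
def turn(xy,th0,th1,zt=.060,flip=0):
    b=YE+np.pi/2+flip
    manip.gripper_to(.045); manip.movep([*xy,.16],rot(b+th0))
    print("hit",manip.move_l([*xy,zt],feed=.06,max_force=8), monitor.read_eef_pos())
    manip.gripper_to(0,25); print("open",monitor.read_opening(),monitor.read_grasp_force())
    n=int(np.ceil(abs(th1-th0)/.15))
    for t in np.linspace(th0,th1,n+1)[1:]:
        q=kin.inverse_kinematics([*xy,zt],rot(b+t))
        manip.set_joints(q)
    print("turned",monitor.read_opening(),monitor.read_ft_force(),monitor.read_torque(),monitor.read_q())
    manip.gripper_to(.03); manip.move_l([*xy,.13],feed=.12); print("t",monitor.read_time_s())
E
python3 - <<'E'
from h import *
print(monitor.read_tcp_rot(),monitor.read_time_s())
for n,xy,t0 in(("L",ext(0,95),.25),("R",ext(0,-95),.1)):
    for f in(0,np.pi):
        for t in(-1.45,t0,1.45):
            q=kin.inverse_kinematics([*xy,.06],rot(YE+np.pi/2+f+t)); print(n,f,t,None if q is None else np.round(q,2))
for f in(0,np.pi): print("H",kin.inverse_kinematics([*E0,.06],rot(YE+np.pi/2+f)),kin.inverse_kinematics([*TR,.06],rot(YT+np.pi/2+f)))
E
```

```text
[-3.14157490e+00 -2.96651618e-05  2.88281152e+00] 1.1
L 0 -1.45 None
L 0 0.25 None
L 0 1.45 None
L 3.141592653589793 -1.45 None
L 3.141592653589793 0.25 None
L 3.141592653589793 1.45 None
R 0 -1.45 None
R 0 0.1 None
R 0 1.45 None
R 3.141592653589793 -1.45 None
R 3.141592653589793 0.1 None
R 3.141592653589793 1.45 None
H [ 2.79322837e-01  1.83624290e-01  1.91669828e+00 -4.44089210e-16
  1.04127009e+00  2.19322837e-01] [-0.5790389   0.10564805  2.005078    0.          1.0308666  -0.5490389 ]
H None [-5.79038897e-01  1.05648048e-01  2.00507800e+00 -4.44089210e-16
  1.03086660e+00  2.59255376e+00]
```

```bash
python3 - <<'E'
from h import *
for n,xy,t0 in(("L",ext(0,.095),.25),("R",ext(0,-.095),.1)):
    for f in(0,np.pi):
        for t in(-1.45,t0,1.45):
            q=kin.inverse_kinematics([*xy,.06],rot(YE+np.pi/2+f+t)); print(n,xy.round(3),f,t,None if q is None else np.round(q,2))
E
```

```text
L [0.474 0.314] 0 -1.45 [ 0.45  0.27  1.81 -0.    1.06  1.84]
L [0.474 0.314] 0 0.25 [ 0.45  0.27  1.81 -0.    1.06  0.14]
L [0.474 0.314] 0 1.45 [ 0.45  0.27  1.81  0.    1.06 -1.06]
L [0.474 0.314] 3.141592653589793 -1.45 [ 0.45  0.27  1.81  0.    1.06 -1.3 ]
L [0.474 0.314] 3.141592653589793 0.25 None
L [0.474 0.314] 3.141592653589793 1.45 [ 0.45  0.27  1.81 -0.    1.06  2.08]
R [0.485 0.124] 0 -1.45 [ 0.09  0.12  1.98 -0.    1.03  1.48]
R [0.485 0.124] 0 0.1 [ 0.09  0.12  1.98 -0.    1.03 -0.07]
R [0.485 0.124] 0 1.45 [ 0.09  0.12  1.98  0.    1.03 -1.42]
R [0.485 0.124] 3.141592653589793 -1.45 [ 0.09  0.12  1.98  0.    1.03 -1.66]
R [0.485 0.124] 3.141592653589793 0.1 None
R [0.485 0.124] 3.141592653589793 1.45 [ 0.09  0.12  1.98 -0.    1.03  1.73]
```

```bash
python3 - <<'E'
from h import *
turn(ext(0,.095),.25,1.42)
turn(ext(0,-.095),.08,1.42)
manip.movep([.40,.05,.25],rot(YE+np.pi/2))
im,d=eyes.get_image("top"); cv2.imwrite("pics/t2.png",cv2.resize(im[170:290,150:330],None,fx=4,fy=4)[...,::-1])
W=cloud("top",d);x,y,h=np.moveaxis(W,-1,0);I=im.astype(int)
red=(I[...,0]-np.maximum(I[...,1],I[...,2])>50)&(x>.3)&(x<.62)&(y>.05)&(y<.42)&(h<.1)
for s in(y>.22,y<.22): print((red&s).sum(),cv2.minAreaRect((W[red&s][:,:2]*1000).astype(np.float32)))
b=(x>.4)&(x<.55)&(y>.15)&(y<.3)&(h>.077)&(h<.1); print("bar",b.sum(),cv2.minAreaRect((W[b][:,:2]*1000).astype(np.float32)))
E
```

```text
hit False [0.47408742 0.31427294 0.06041879]
open 0.009216897986460915 29.139402508735657
turned 0.00909820351702001 [ 5.16719721  2.92870522 -1.54466909] [ 0.26446714 -0.84019212 -0.06655158] [ 4.46612645e-01  2.72705963e-01  1.80818839e+00 -1.86917118e-04
  1.05862005e+00 -1.02997083e+00]
t 8.5917
hit False [0.4855417  0.12450724 0.06039646]
open 0.009493201759202515 29.310253858566284
turned 0.008885122041468187 [ 5.7152303   2.12779062 -2.45194884] [ 0.31262553 -0.94096285  0.01970998] [ 9.36752570e-02  1.24693130e-01  1.98306302e+00  3.16098035e-04
  1.03126601e+00 -1.38263671e+00]
t 15.5167
56 ((475.05712890625, 313.6820068359375), (10.713606834411621, 43.408077239990234), 85.64879608154297)
0 ((0.0, 0.0), (0.0, 0.0), 0.0)
bar 51 ((478.3876037597656, 233.34115600585938), (9.983426094055176, 55.831687927246094), 3.37544584274292)
```

View pics/t2.png

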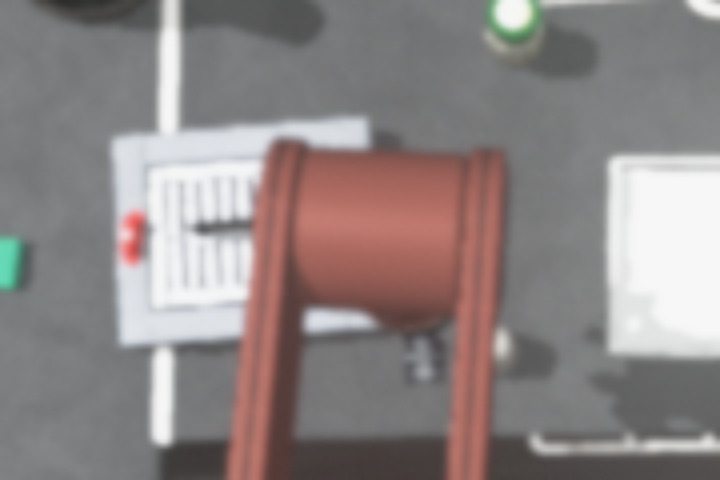

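```bash
python3 - <<'E'
from h import *
manip.movep([.42,-.2,.25],rot(np.pi/2))
im,d=eyes.get_image("top")
W=cloud("top",d);x,y,h=np.moveaxis(W,-1,0);I=im.astype(int)
red=(I[...,0]-np.maximum(I[...,1],I[...,2])>50)&(x>.3)&(x<.62)&(y>.05)&(y<.42)&(h<.1)
r=[cv2.minAreaRect((W[red&s][:,:2]*1000).astype(np.float32)) for s in(y>.22,y<.22)]; print(r)
b=(x>.4)&(x<.55)&(y>.15)&(y<.3)&(h>.077)&(h<.1); rb=cv2.minAreaRect((W[b][:,:2]*1000).astype(np.float32)); print("bar",b.sum(),rb,monitor.read_time_s())
ok=all(np.ptp(W[red&s][:,1])<.028 and (red&s).sum()>25 for s in(y>.22,y<.22))
print(ok)
if ok:
    o=rot(YE+np.pi/2)
    manip.gripper_to(.05); manip.movep([*E0,.17],o)
    print("hit",manip.move_l([*E0,.062],feed=.08,max_force=8),monitor.read_eef_pos())
    manip.gripper_to(0,80); manip.hold(.2); print("grip",monitor.read_opening(),monitor.read_grasp_force(),monitor.read_ft_force())
    manip.move_l([*E0,.082],feed=.03); print("lift",monitor.read_ft_force(),monitor.read_torque())
    print("hit",manip.move_l([*E0,.150],feed=.06,max_force=15)); print(monitor.read_opening(),monitor.read_ft_force(),monitor.read_torque(),monitor.read_time_s())
    im,d=eyes.get_image("scene"); cv2.imwrite("pics/s2.png",cv2.resize(im[130:330,110:480],None,fx=2.1,fy=2.1)[...,::-1])
E
```

```text
[((474.34234619140625, 314.4894714355469), (10.916610717773438, 42.662635803222656), 86.50177764892578), ((486.69268798828125, 125.3807373046875), (15.423516273498535, 46.704219818115234), 86.39937591552734)]
bar 72 ((479.116943359375, 220.23239135742188), (10.002474784851074, 81.80198669433594), 3.096017360687256) 17.75
True
hit False [0.48004459 0.21943537 0.06265384]
grip 0.007340189460492892 78.2498288154602 [-1.00093952  0.17326588  5.40913639]
lift [ 0.68186171 -0.1091159  -3.42125335] [0.00117463 0.02484734 0.02454276]
hit False
0.007255313149009304 [ 0.17938494 -0.24458079 -4.67798873] [-0.01232167  0.01683869 -0.00867363] 23.9333
```

View pics/s2.png

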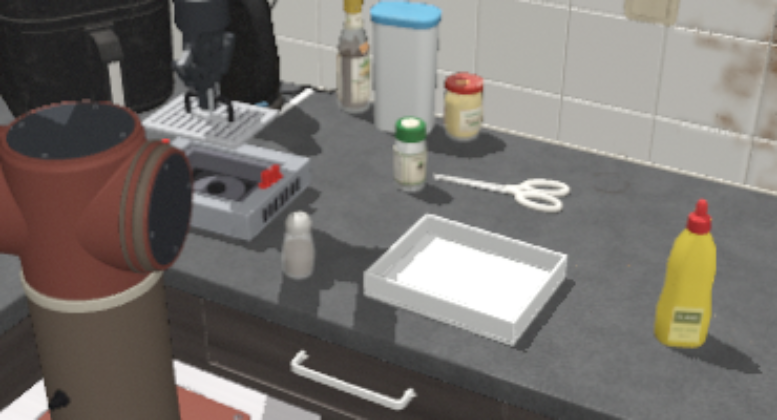

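```bash
python3 - <<'E'
from h import *
o=rot(YT+np.pi/2)
manip.move_l([.49,.12,.150],feed=.12); manip.move_l([.485,-.12,.150],feed=.12,rotation=o)
manip.move_l([*TR,.150],feed=.1); manip.hold(.2)
print(monitor.read_eef_pos(),monitor.read_ft_force(),monitor.read_opening(),monitor.read_time_s())
manip.move_l([*TR,.075],feed=.1)
print("hit",manip.move_l([*TR,.034],feed=.05,max_force=6)); 
print("hit",manip.move_l([*TR,.021],feed=.012,max_force=2.5)); print(monitor.read_eef_pos(),monitor.read_ft_force(),monitor.read_torque(),monitor.read_time_s())
E
```

```text
[ 0.45018446 -0.19979288  0.14995158] [-0.23696158  0.16003182 -4.25434204] 0.007096303989611263 28.3417
hit False
hit True
[ 0.44995024 -0.20026371  0.02546894] [ 0.28775519 -0.1109975   4.49601992] [-0.01573416  0.00511224 -0.00456864] 30.9333
```

Contact came at z = 0.0255, where 0.0257 was expected. I release, retreat and check.

```bash
python3 - <<'E'
from h import *
p=monitor.read_eef_pos()
manip.gripper_to(.03); manip.hold(.2); manip.move_l([p[0],p[1],.15],feed=.08)
manip.movep([.42,.0,.27],rot(np.pi/2)); 
for c in("top","scene"):
    im,d=eyes.get_image(c); W=cloud(c,d);x,y,h=np.moveaxis(W,-1,0)
    b=(x>.35)&(x<.55)&(y<-.08)&(y>-.32)
    for n,m in(("filt",b&(h>.009)&(h<.017)),("bar",b&(h>.038)&(h<.06)),("rim",b&(h>.03)&(h<.039))):
        print(c,n,m.sum(),cv2.minAreaRect((W[m][:,:2]*1000).astype(np.float32)) if m.sum()>3 else "",np.round(np.median(h[m]),4))
    if c=="scene": cv2.imwrite("pics/s3.png",cv2.resize(im[130:330,110:480],None,fx=2.1,fy=2.1)[...,::-1])
    else: cv2.imwrite("pics/t3.png",cv2.resize(im[150:300,110:440],None,fx=2.4,fy=2.4)[...,::-1])
print(monitor.read_time_s())
E
```

```text
top filt 1215 ((448.3577880859375, -200.9144287109375), (199.9829559326172, 165.47142028808594), 88.23308563232422) 0.0122
top bar 117 ((449.5106506347656, -199.79588317871094), (207.72320556640625, 168.2783966064453), 88.3214340209961) 0.0444
top rim 321 ((450.17791748046875, -200.37681579589844), (208.822021484375, 170.20318603515625), 88.35110473632812) 0.0346
scene filt 1574 ((451.56707763671875, -198.57723999023438), (211.08204650878906, 180.1258087158203), 87.13892364501953) 0.0132
scene bar 146 ((448.7081298828125, -199.2215118408203), (211.34716796875, 168.3740692138672), 88.40621185302734) 0.0464
scene rim 609 ((452.091064453125, -197.61447143554688), (212.432861328125, 180.8898162841797), 88.15747833251953) 0.0345
34.2417
```

View pics/s3.png

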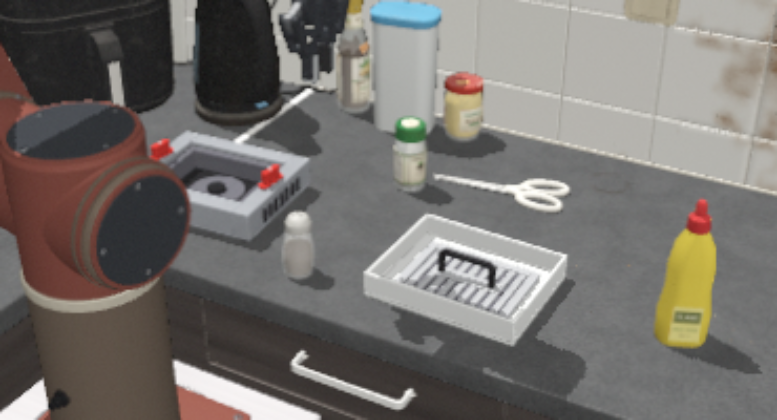

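View pics/t3.png

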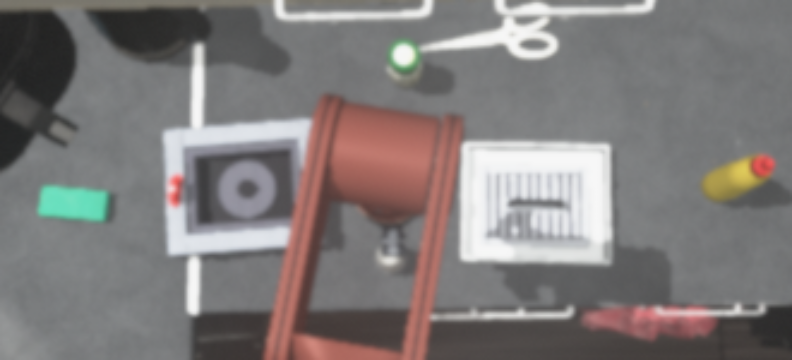

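The filter lies flat in the tray with its handle up (top view, about (540, 205)). Both buttons lie along their rails, the tray has not shifted, and the other things stand where they were.

```bash
python3 -c "
from h import *
manip.hold(.3); print(monitor.read_ft_force(), manip.job_done())"
```

```text
the job is handed in; nothing more can be done
[-0.04291544  0.47448374 -0.54541207] None
```

The job is handed in: both buttons are turned aside, the filter lies flat in the wash tray with its handle up, and nothing around it was moved; it took about 35 s on the robot's clock.

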